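Size the citrus through the grading ramp

ROBOT

A 6-joint arm with a two-finger parallel gripper is mounted at the origin on the work surface. World frame = base frame: x ahead of the robot, y to its left, z up, the work surface at z = 0. Lengths are in m, angles in rad, forces in N, time in s.
With the tool pointing down it reaches from about 0.35 to 0.975 m from the base axis. Payload 7.1 kg.
Tool frame: the origin (TCP) lies on the centre line of the jaws, within the pads' length; the fingertips stand 25 mm ahead of it and the grasp point (between the pads) lies 6 mm ahead of it (arm.tcp_to_tips is the distance from the TCP to the fingertips, in m); z points along the fingers, y is the line along which they close (so a half turn about z gives the same grasp; the last joint's range is limited). The gripper opens to 88 mm and grips with 3 to 60 N. Pads are 20 mm wide; open, the fingers measure 115 mm over their backs; the gripper's body (75 mm by 178 mm) begins 61 mm behind the grasp point.
Start: joints at [-1.305, 0.423, 1.63, -0, 1.089, -0.019], TCP at [0.176, -0.6, 0.248] pointing down, gripper open.
Joint ranges: [-3, 3], [-0.9, 2.11], [0.09, 2.58], [-1.31, 4.45], [0.11, 2.69], [-2.54, 2.54]. Speed limits (rad/s): [2.39, 2.39, 3.01, 3.14, 3.14, 3.14].

INTERFACE

Orientations are given as [roll, pitch, yaw] about the fixed x, y, z axes, in that order (R = Rz(yaw) Ry(pitch) Rx(roll)).
In Python, from station import arm, vision gives the robot as it stands.
- The arm moves only by the tool jog_arm, never from a script. Its argument "motion" is a list of rows, each a list of 3 entries, a list of its own where there are three numbers: the shift along the tool's x, y, z in units of 50 mm (1.0 is 50 mm), then the turn, a rotation vector about the tool's x, y, z in units of 8 degrees (1.0 is 8 degrees), then the finger opening in mm, from 0 to 87.8. A call has 1 to 10 rows; each row shifts and turns the commanded pose from where the row before left it, along the tool's axes as they then stand; what a row does not reach is not made up. A row lasts 1/10 s, in which the tool goes at most 50 mm and 8.59 degrees, less where a joint would pass 70% of its speed; a pose out of reach is approached as far as the arm can. A call is refused whole if a number of a shift passes 1 or a number of a turn 1, either way. A call with a gripper value outside its range is refused whole. The fingers move at their own pace and stop on an object; "grip_force" is the grip in N (left out, the last holds). Time passes only in rows, so rows that do not move let the fingers close. It gives the time, the measured TCP pose, the force, the opening and the grip force at its end, in the units of the state.
- arm.get_obs(): the state, without advancing time (a new reading comes with each control period).
- vision.grab_frame(name): name is "scene" or "side" or "wrist"; returns a dict with "img" (400x640x3 uint8, red, green, blue), "depth" (400x640 float32, m along the optical axis (not along the pixel's ray), 0 where there is no reading), "mtx" (3x3 intrinsics, pixels), "eye" and "orientation" of the camera in the world. Camera axes: x right, y down, z forward; pixel columns grow to the right and rows downward; lengths in m; the calibration is good to about 2 mm. A picture is of the moment at which its call begins.
- arm.close_job(): hands the job in; it is judged then, once.
The state is a dict: "time": time; "q": joint angles; "qvel": joint speeds; "effort": joint torques, N m; "position": TCP position; "ee_rot": TCP orientation; "contact_force": force on the tool from outside, world axes, zero at the start; "wrist_torque": the same for the moment, N m; "width": finger opening in m; "gripper_force": force on a finger pad.
Only numpy, scipy, OpenCV 4.12 (cv2) and the standard library are available. Lean on these libraries where they do the work, as an engineer would, in place of code of your own. Each camera call takes 0.05 s, during which the arm holds its last target. There are 200 camera calls.

TASK

Push the sizer's drawer fully home under the ramp, then lift the hopper by its red handle so that the three fruits roll down the ramp by themselves and each drops into its own bay of the drawer (mandarin, orange, grapefruit, counting from the hopper). Then lower the hopper gently back onto its rest, without letting it fall, and let go; do not touch the fruit, and leave the other things on the bench where they are.

Things in the scene. Friction and masses are not known exactly. Their poses are not given: they have to be found in the camera images.
- sizer: Green and grey citrus sizer, fixed to the bench, 150 x 630 mm, 200 mm high. Origin: on the bench directly below the hopper's hinge line, where hopper and ramp meet. The hopper lies along its own +y, the ramp and the drawer under it along its -y (the way the fruit travels); the drawer pulls out along its own -x, roughly towards the robot.
- drawer (a joint): Drawer slide in m: 0 is fully home under the ramp (against its end stop), up to 0.08 is pulled out along the sizer's own -x. About 3 N of friction; it stays where it is left.
- drawer_handle (a point): Middle of the drawer's blue handle: round bar 12 mm thick, 120 mm long, parallel to the sizer's y, 50 mm above the bench, 62 mm in front of the white drawer (116 x 320 mm, walls to 75 mm). Axes: the sizer's. Push it along the sizer's +x to send the drawer home; it then lies at (-120, -182) mm in the sizer's frame. Guard rails at x = +-66 mm stand over the drawer, up to 190 mm high.
- hopper (a joint): Tilt of the hopper in rad about the sizer's x axis through hopper_hinge: 0 is level on its rest, positive lifts the red handle end, limit 0.7. It falls back if let go. The fruit sits in three shallow seats and rolls out from about 0.1 rad on; 0.3 rad empties it within 1 to 2 s, and it rocks a second or two in the bays. Takes about 6 N upward at the handle.
- hopper_hinge (a point): Point on the hopper's hinge line, 145 mm above the sizer's origin; axis along the sizer's x. From here the ramp runs 350 mm along -y: two steel rods sloping down 6 degrees, their clear gap widening in steps (34, 66, 80, 104 mm). Fruit rolls down and falls through where the gap exceeds its diameter.
- hopper_handle (a point): Middle of the hopper's red handle: round bar 12 mm thick, 80 mm long, parallel to the sizer's x, held at both ends by arms from the hopper's end wall, 32 mm clear of it. At tilt 0: 309 mm along the sizer's +y from the hinge line, 50 mm above it (195 mm above the bench). The bar can turn in a grip. Above the bar's axis: end wall 5 mm, side rails 27 mm, fruit (from 45 mm inward) at most 41 mm.
- bay_small (a point): Floor centre of the drawer's first bay (nearest the hinge, 92 x 109 mm inside), for the mandarin. Axes are the sizer's. Moves with the drawer. The bay floors are green shallow V cradles, 10 mm high at the edges.
- bay_medium (a point): Floor centre of the drawer's middle bay (104 x 109 mm inside), for the orange. Axes are the sizer's.
- bay_large (a point): Floor centre of the drawer's last bay (108 x 109 mm inside), for the grapefruit. Axes are the sizer's.
- mandarin_center (a point): Centre of the mandarin: deep orange ball, 60 mm, about 110 g. Lies in one of the hopper's three seats (48, 133 and 218 mm from the hinge line); the order of the fruit varies.
- orange_center (a point): Centre of the orange: orange ball, 76 mm, about 220 g. In one of the hopper's seats.
- grapefruit_center (a point): Centre of the grapefruit: yellow ball, 92 mm, about 370 g. In one of the hopper's seats.
- mandarin: The mandarin itself (origin on its skin, turns as it rolls; use mandarin_center).
- orange: The orange itself (origin on its skin; use orange_center).
- grapefruit: The grapefruit itself (origin on its skin; use grapefruit_center).
- scraper: Bystander: steel bench scraper lying flat, 110 x 115 mm, 22 mm high, origin near its middle.
- jar: Bystander: amber jar, 70 mm across, 110 mm high, origin under its base.
- bowl: Bystander: steel mixing bowl, 180 mm across, 80 mm high, origin under its base.
- spatula: Bystander: spatula lying flat, 260 mm long, origin near its middle.
Not all that is in view belongs to the job. Leave any green look-alike of the orange alone. What is shaped like the mandarin but blue is not meant.

How it is judged:
On the way, in this order (a step that is already met when the one before it is completed fails the run):
1. drawer fully home while the hopper is still down (value of joint drawer below 0.006 m and value of joint hopper below 0.05 rad), for 0.2 s.
2. hopper tipped up with the drawer home (value of joint drawer below 0.006 m and value of joint hopper above 0.1 rad), for 0.1 s.
At the end, for the whole second after the job is handed in: Drawer within 6 mm of home, hopper back down (within 0.04 rad), mandarin, orange and grapefruit each lying at rest on the floor of its own bay (first, middle and last bay from the hopper) (value of joint drawer below 0.006 m and value of joint hopper below 0.04 rad and x of mandarin_center in the frame of bay_small between -0.06 and 0.06 m and y of mandarin_center in the frame of bay_small between -0.047 and 0.047 m and z of mandarin_center in the frame of bay_small below 0.045 m and linear speed of each of mandarin, orange, grapefruit below 0.05 m/s and x of orange_center in the frame of bay_medium between -0.06 and 0.06 m and y of orange_center in the frame of bay_medium between -0.054 and 0.054 m and z of orange_center in the frame of bay_medium below 0.053 m and x of grapefruit_center in the frame of bay_large between -0.06 and 0.06 m and y of grapefruit_center in the frame of bay_large between -0.056 and 0.056 m and z of grapefruit_center in the frame of bay_large below 0.061 m); the robot touches nothing.
It fails at once if the robot touched a fruit (contact force between any of the fingers, the arm and mandarin above 0.3 N or contact force between any of the fingers, the arm and orange above 0.3 N or contact force between any of the fingers, the arm and grapefruit above 0.3 N).
It fails at once if the hopper was let fall instead of being lowered (faster than 2.5 rad/s) (velocity of joint hopper below -2.5 rad/s).
It fails at once if another thing on the bench was knocked about (moved over 40 mm) (distance of any of scraper, jar, bowl, spatula from where it was at the start of the episode above 0.04 m).
It also fails if it takes over 58 s, if anything falls off the work surface, if the arm or the gripper's body presses on something with over 40 N, if the wrist force passes 120 N, or if a joint passes its speed limit or range.

## Working session

There is one attempt and no reset: what is moved stays moved. The work goes in short steps, Python scripts to look and compute and a tool call to move; the robot and the scene stay as the last step left them, time stands still between calls to the robot, and variables do not carry over. Pictures are saved under pics/ and viewed, at most 10 in all, crops included, and the job is handed in when it is done.

Besides the shell and the picture viewer there is one more tool, called after "Request:" as name(argument=value, ...), one argument or row to a line, values as JSON. jog_arm: Moves the arm, as the interface text tells. Its arguments: {"type":"object","properties":{"motion":{"type":"array","items":{"type":"array"}},"grip_force":{"type":"number"}},"required":["motion"]}

```bash
mkdir -p pics
cat > h.py <<'E'
import numpy as np, cv2
from scipy.spatial.transform import Rotation as R
from station import arm, vision
def grab(n):
    f=vision.grab_frame(n); return f
def rot(f):
    o=np.array(f["orientation"],float)
    return o if o.shape==(3,3) else R.from_euler('xyz',o).as_matrix() if o.size==3 else R.from_quat(o).as_matrix()
def cloud(f):
    d=f["depth"]; K=np.array(f["mtx"]); v,u=np.mgrid[:d.shape[0],:d.shape[1]]
    c=np.stack([(u-K[0,2])/K[0,0]*d,(v-K[1,2])/K[1,1]*d,d],-1)
    P=c@rot(f).T+np.array(f["eye"]); P[d<=0]=np.nan
    return P
E
python3 - <<'E'
from h import *
for n in("scene","side"):
    f=grab(n); cv2.imwrite(f"pics/{n}.png",f["img"][:,:,::-1]); np.savez(f"{n}.npz",**f)
    print(n,f["eye"],f["orientation"],f["mtx"])
print(arm.get_obs())
E
```

```text
scene [0.99696853 0.27022186 1.09173234] [-2.59687795 -0.00744234  2.07350477] [[424.3815823    0.         328.05484671]
 [  0.         424.3815823  198.15312889]
 [  0.           0.           1.        ]]
side [0.24692057 0.95268557 1.29082206] [-2.44139818  0.00897036 -2.90976297] [[438.78521609   0.         318.48655166]
 [  0.         438.78521609 199.18839895]
 [  0.           0.           1.        ]]
{'time': 0.1, 'q': array([-1.30499748e+00,  4.23754718e-01,  1.63056397e+00, -3.23649308e-05,
        1.08860648e+00, -1.90215662e-02]), 'qvel': array([ 5.91991121e-04, -6.61713278e-05, -2.48081916e-03,  1.30942759e-03,
        9.34217216e-05, -7.04121380e-05]), 'effort': array([ 6.09368672e-04, -5.45613742e+01, -2.74325037e+01,  6.45380630e-02,
        1.87882315e-02, -4.12063412e-05]), 'position': array([ 0.17550279, -0.59938987,  0.24700496]), 'ee_rot': array([-3.14025983e+00,  3.30448169e-06,  2.84835442e-01]), 'contact_force': array([-0.4793093 , -0.90601874,  0.62667878]), 'wrist_torque': array([-0.01565116, -0.0104985 , -0.01342982]), 'gripper_force': 0.0, 'width': 0.08805065730034384}
```

View pics/scene.png

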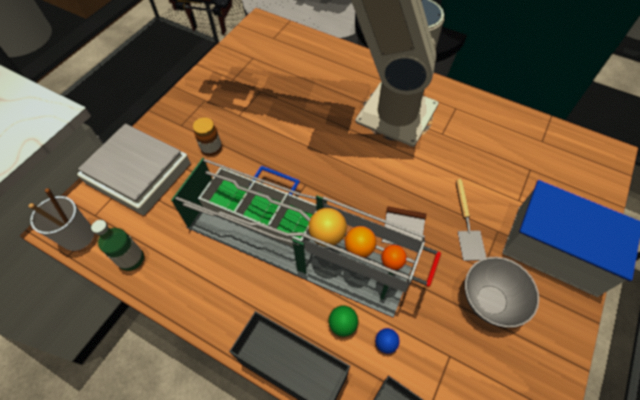

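View pics/side.png

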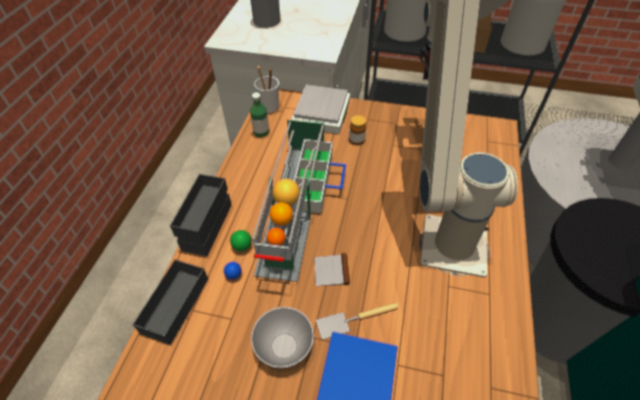

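The scene view shows the sizer from (190,200) to (435,270), the red handle at (433,268) and the blue handle at (277,178). The hopper holds the grapefruit (326,226), orange (361,241) and mandarin (394,257). The green ball (343,321) and blue ball (387,341) on the bench are decoys. In the side view the red handle is at (270,259) and the blue handle at (340,177).

```bash
cat > m.py <<'E'
from h import *
def ray(f,uv):
    K=np.array(f["mtx"]); d=rot(f)@np.array([(uv[0]-K[0,2])/K[0,0],(uv[1]-K[1,2])/K[1,1],1]); return np.array(f["eye"]),d
def onz(f,uv,z):
    e,d=ray(f,uv); return e+d*(z-e[2])/d[2]
def tri(a,b):
    A=[];B=[]
    for e,d in(a,b):
        d=d/np.linalg.norm(d); M=np.eye(3)-np.outer(d,d); A.append(M);B.append(M@e)
    return np.linalg.solve(sum(A),sum(B))
E
python3 - <<'E'
from m import *
F={n:dict(np.load(n+".npz")) for n in("scene","side")}
win={"scene":{"red":(415,240,450,300),"blue":(245,155,310,200),"fruit":(300,200,412,275)},"side":{"red":(250,245,290,268),"blue":(322,155,352,200),"fruit":(255,172,302,248)}}
C={}
for n,f in F.items():
    hsv=cv2.cvtColor(f["img"],cv2.COLOR_RGB2HSV); P=cloud(f)
    H,S,V=hsv[...,0].astype(int),hsv[...,1],hsv[...,2]
    for c,w in win[n].items():
        m=np.zeros(H.shape,bool); m[w[1]:w[3],w[0]:w[2]]=1
        if c=="red": m&=((H<5)|(H>172))&(S>170)&(V>60)
        elif c=="blue": m&=(H>105)&(H<130)&(S>130)
        else: continue
        v,u=np.nonzero(m); p=P[m]; p=p[np.isfinite(p[:,0])]
        rc=cv2.minAreaRect(np.c_[u,v].astype(np.float32))
        print(n,c,m.sum(),rc,"med",np.median(p,0).round(3)); C[n,c]=rc
        z=.195 if c=="red" else .05
        q=np.array([onz(f,(a,b),z)[:2] for a,b in zip(u,v)]); ct=q.mean(0)
        mr=cv2.minAreaRect((q*1000).astype(np.float32)); print("  onplane",mr)
        if c=="red":
            k,sv,vt=np.linalg.svd(q-ct); print("  dir",vt[0],np.degrees(np.arctan2(vt[0,1],vt[0,0])))
    # white/green etc
    for nm,lo,hi in(("mand",5,11),("or",11,17),("gf",18,28)):
        pass
print("red tri",tri(ray(F["scene"],C["scene","red"][0]),ray(F["side"],C["side","red"][0])))
fr={"scene":{"gf":(326,226),"or":(361,241),"ma":(394,257)},"side":{"gf":(286,192),"or":(281,215),"ma":(276,237)}}
for k in("gf","or","ma"): print(k,tri(ray(F["scene"],fr["scene"][k]),ray(F["side"],fr["side"][k])).round(3))
for n,f in F.items():
    i=f["img"]; c=i[150:320,170:470] if n=="scene" else i[110:290,230:370]
    s=800/c.shape[1] if n=="scene" else 4
    c=cv2.resize(c,None,fx=min(s,590/c.shape[0]),fy=min(s,590/c.shape[0]),interpolation=cv2.INTER_CUBIC); cv2.imwrite(f"pics/{n}_c.png",c[:,:,::-1])
E
```

```text
scene red 138 ((432.9999694824219, 268.5), (4.110961437225342, 35.10128402709961), 18.43494987487793) med [0.567 0.31  0.2  ]
  onplane ((564.1837158203125, 309.7328186035156), (87.30976104736328, 8.924522399902344), 5.077785968780518)
  dir [0.99617933 0.0873312 ] 5.01009155634603
scene blue 144 ((276.9859924316406, 177.61669921875), (42.55770492553711, 11.5255126953125), 19.358993530273438) med [ 0.442 -0.191  0.056]
  onplane ((450.9849548339844, -192.88670349121094), (39.466312408447266, 127.89762878417969), 6.788721084594727)
side red 108 ((268.9519958496094, 257.3602600097656), (28.547359466552734, 4.030993461608887), 7.594643592834473) med [0.559 0.309 0.199]
  onplane ((559.682373046875, 306.4144287109375), (86.33612823486328, 13.743322372436523), 4.125423431396484)
  dir [-0.99852547 -0.05428524] -176.8881553626319
side blue 44 ((335.2799987792969, 175.5399932861328), (15.697771072387695, 23.334524154663086), 8.13010311126709) med [ 0.435 -0.168  0.055]
  onplane ((461.4156799316406, -195.0997772216797), (59.64017868041992, 126.4676284790039), 4.952062606811523)
red tri [0.56165499 0.3076893  0.19251415]
gf [0.584 0.045 0.187]
or [0.575 0.135 0.178]
ma [0.569 0.218 0.17 ]
```

View pics/scene_c.png

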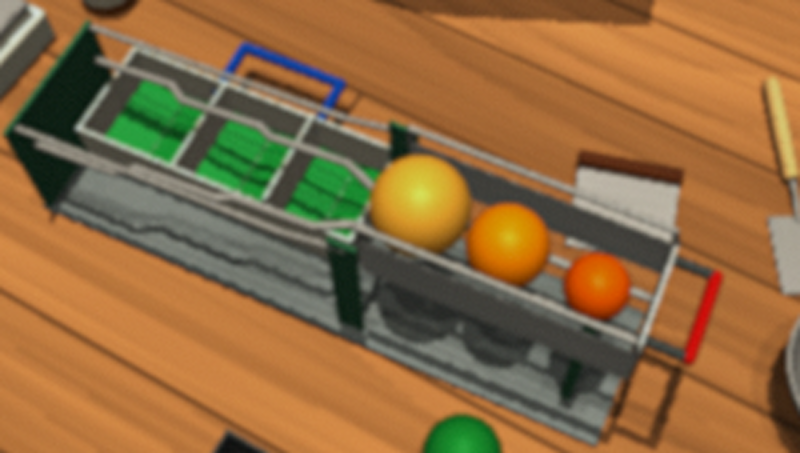

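The crop confirms the real fruit in the hopper seats: grapefruit nearest the hinge, then orange, then mandarin. The green ball stays outside. The sizer's yaw is about 5° and its origin about (0.588, 0.000). Next I'll check the current drawer bar edge and the jar.

Run:
```python
from m import *
F={n:dict(np.load(n+".npz")) for n in("scene","side")}
f=F["scene"]; c,s=np.cos(.0873),np.sin(.0873); Ri=np.array([[c,s],[-s,c]]); o=np.array([.5885,0])
for nm,uv,z in(("jar top",(205,126),.11),("jar mid",(208,138),.055),("bowl",(501,285),.08),("spat",(463,200),.01),("scraperL",(388,210),.02)):
    print(nm,onz(f,uv,z).round(3),(Ri@(onz(f,uv,z)[:2]-o)).round(3))
for n,f in F.items():
    hsv=cv2.cvtColor(f["img"],cv2.COLOR_RGB2HSV).astype(int); w=(245,155,310,200) if n=="scene" else (318,155,355,200)
    m=(hsv[...,0]>105)&(hsv[...,0]<130)&(hsv[...,1]>110); k=np.zeros_like(m);k[w[1]:w[3],w[0]:w[2]]=1;m&=k
    v,u=np.nonzero(m); q=np.array([Ri@(onz(f,(a,b),.052)[:2]-o) for a,b in zip(u,v)])
    print(n,np.percentile(q,[0,5,20,40,60,100],axis=0).round(3).tolist())
```

```text
jar top [ 0.43  -0.456  0.11 ] [-0.198 -0.44 ]
jar mid [ 0.433 -0.458  0.055] [-0.195 -0.443]
bowl [0.469 0.479 0.08 ] [-0.078  0.488]
spat [0.229 0.316 0.01 ] [-0.331  0.346]
scraperL [0.375 0.136 0.02 ] [-0.201  0.154]
scene [[-0.172, -0.244], [-0.171, -0.241], [-0.169, -0.232], [-0.166, -0.196], [-0.163, -0.161], [-0.12, -0.115]]
side [[-0.174, -0.245], [-0.173, -0.243], [-0.172, -0.239], [-0.17, -0.188], [-0.164, -0.148], [-0.114, -0.118]]
```

Request:
jog_arm(
  motion=[
    [[0, 0, 0], [0, 0, 0.71], 0],
    [[0, 0, 0], [0, 0, 0.71], 0],
    [[0.53, -0.77, 0], [0, 0, 0], 0],
    [[0.53, -0.77, 0], [0, 0, 0], 0],
    [[0.53, -0.77, 0], [0, 0, 0], 0],
    [[0.53, -0.77, 0], [0, 0, 0], 0],
    [[0.53, -0.77, 0], [0, 0, 0], 0],
    [[0.53, -0.77, 0], [0, 0, 0], 0],
    [[0.53, -0.77, 0], [0, 0, 0], 0],
    [[0.53, -0.77, 0], [0, 0, 0], 0],
  ],
)

```text
time: 1.1
position: [0.3606, -0.2728, 0.2476]
ee_rot: [-3.141, 0.0, 0.086]
contact_force: [0.2, -1.1, 0.1]
width: 0.0112
gripper_force: 0.0
```

Request:
jog_arm(
  motion=[
    [[0.45, -0.7, 0], [0, 0, 0], 0],
    [[0.45, -0.7, 0], [0, 0, 0], 0],
    [[0, 0, 0.75], [0, 0, 0], 0],
    [[0, 0, 0.75], [0, 0, 0], 0],
    [[0, 0, 0.75], [0, 0, 0], 0],
    [[0, 0, 0.75], [0, 0, 0], 0],
    [[0, 0, 0.5], [0, 0, 0], 0],
    [[0, 0, 0.3], [0, 0, 0], 0],
    [[0, 0, 0], [0, 0, 0], 0],
  ],
)

```text
time: 2.0
position: [0.3976, -0.2002, 0.0558]
ee_rot: [-3.139, 0.004, 0.087]
contact_force: [0.1, -1.0, 0.4]
width: 0.0001
gripper_force: 0.0
```

Request:
jog_arm(
  motion=[
    [[0.2, 0, 0], [0, 0, 0], 0],
    [[0.2, 0, 0], [0, 0, 0], 0],
    [[0.2, 0, 0], [0, 0, 0], 0],
    [[0.15, 0, 0], [0, 0, 0], 0],
    [[0.15, 0, 0], [0, 0, 0], 0],
    [[0.15, 0, 0], [0, 0, 0], 0],
    [[0.1, 0, 0], [0, 0, 0], 0],
    [[0.1, 0, 0], [0, 0, 0], 0],
  ],
)

```text
time: 2.8
position: [0.4615, -0.1955, 0.0577]
ee_rot: [-3.141, 0.0, 0.087]
contact_force: [-2.4, -1.4, 2.4]
width: 0.0005
gripper_force: 1.4
```

Request:
jog_arm(
  motion=[
    [[0.04, 0, 0], [0, 0, 0], 0],
    [[0.04, 0, 0], [0, 0, 0], 0],
    [[0.04, 0, 0], [0, 0, 0], 0],
    [[0.03, 0, 0], [0, 0, 0], 0],
  ],
)

```text
time: 3.2
position: [0.4686, -0.1949, 0.0576]
ee_rot: [-3.141, 0.0, 0.086]
contact_force: [-2.7, -1.0, 1.2]
width: 0.0002
gripper_force: 1.3
```

Request:
jog_arm(
  motion=[
    [[0.03, 0, 0], [0, 0, 0], 0],
    [[0.03, 0, 0], [0, 0, 0], 0],
    [[0, 0, 0], [0, 0, 0], 0],
  ],
)

```text
time: 3.5
position: [0.47, -0.1947, 0.0576]
ee_rot: [-3.141, 0.004, 0.087]
contact_force: [-9.3, -3.4, 6.4]
width: 0.0007
gripper_force: 4.7
```

Request:
jog_arm(
  motion=[
    [[0.03, 0, 0], [0, 0, 0], 0],
    [[0, 0, 0], [0, 0, 0], 0],
    [[0, 0, 0], [0, 0, 0], 0],
  ],
)

```text
time: 3.8
position: [0.4701, -0.1946, 0.0575]
ee_rot: [-3.14, 0.006, 0.087]
contact_force: [-13.9, -6.7, 9.8]
width: 0.0002
gripper_force: 7.3
```

Request:
jog_arm(
  motion=[
    [[-0.4, 0, 0], [0, 0, 0], 0],
    [[-0.6, 0, 0], [0, 0, 0], 0],
    [[0, 0, -0.8], [0, 0, 0], 0],
    [[0, 0, -0.9], [0, 0, 0], 30],
    [[0, 0, -0.9], [0, 0, 0], 30],
    [[0, 0, -0.9], [0, 0, 0], 30],
    [[0, 0, -0.9], [0, 0, 0], 30],
    [[0, 0, -0.8], [0, 0, 0], 30],
    [[0, 0, 0], [0, 0, 0], 30],
  ],
)

```text
time: 4.7
position: [0.4266, -0.2003, 0.3236]
ee_rot: [3.135, -0.011, 0.087]
contact_force: [0.8, -0.6, -1.0]
width: 0.03
gripper_force: 0.0
```

Run:
```python
from m import *
f=grab("scene"); cv2.imwrite("pics/s2.png",cv2.resize(f["img"][130:330,160:480],None,fx=2.5,fy=2.5,interpolation=cv2.INTER_CUBIC)[:,:,::-1])
c,s=np.cos(.0873),np.sin(.0873); Ri=np.array([[c,s],[-s,c]]); o=np.array([.5885,0])
hsv=cv2.cvtColor(f["img"],cv2.COLOR_RGB2HSV).astype(int)
m=(hsv[...,0]>105)&(hsv[...,0]<130)&(hsv[...,1]>110); k=np.zeros_like(m);k[155:210,245:330]=1;m&=k
v,u=np.nonzero(m); q=np.array([Ri@(onz(f,(a,b),.052)[:2]-o) for a,b in zip(u,v)])
print(len(q),np.percentile(q,[0,5,20,40,60,100],axis=0).round(3).tolist())
p=arm.get_obs()["position"]; print(p,Ri@(p[:2]-o))
```

```text
153 [[-0.121, -0.245], [-0.12, -0.242], [-0.118, -0.236], [-0.116, -0.199], [-0.113, -0.154], [-0.084, -0.115]]
[ 0.42523424 -0.19964243  0.32065381] [-0.18005066 -0.18464714]
```

View pics/s2.png

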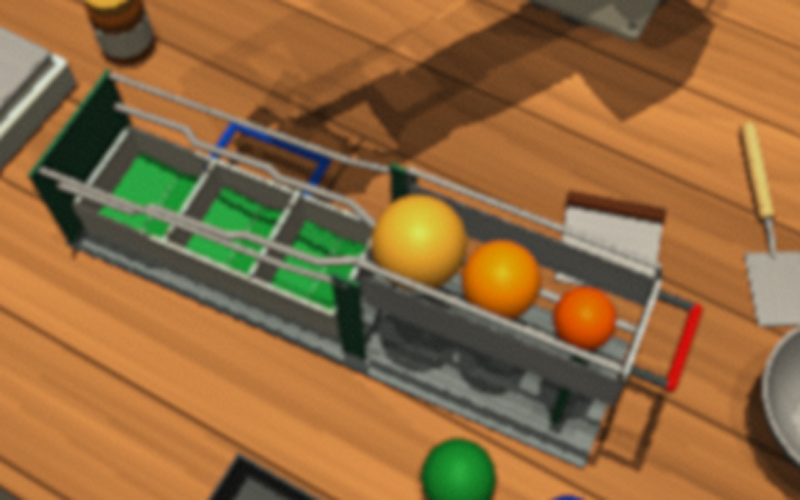

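The drawer is home: the blue bar has moved about 50 mm, all fruit is still in place, and the bystanders are untouched.

Request:
jog_arm(
  motion=[
    [[0.3, -0.82, 0], [0, 0, 0], 30],
    [[0.3, -0.82, 0], [0, 0, 0], 30],
    [[0.3, -0.82, 0], [0, 0, 0], 30],
    [[0.3, -0.82, 0], [0, 0, 0], 30],
    [[0.3, -0.82, 0], [0, 0, 0], 30],
    [[0.3, -0.82, 0], [0, 0, 0], 30],
    [[0.3, -0.82, 0], [0, 0, 0], 30],
    [[0.3, -0.82, 0], [0, 0, 0], 30],
    [[0.3, -0.82, 0], [0, 0, 0], 30],
    [[0.3, -0.82, 0], [0, 0, 0], 30],
  ],
)

```text
time: 5.75
position: [0.5371, 0.2244, 0.3157]
ee_rot: [3.141, 0.002, 0.087]
contact_force: [0.5, -0.7, -0.6]
width: 0.0297
gripper_force: 0.0
```

Request:
jog_arm(
  motion=[
    [[0.3, -0.84, 0], [0, 0, 0], 30],
    [[0.3, -0.84, 0], [0, 0, 0], 30],
    [[0, 0, 0], [0, 0, 0], 30],
    [[0, 0, 0], [0, 0, 0], 30],
  ],
)

```text
time: 6.15
position: [0.5593, 0.3092, 0.3153]
ee_rot: [3.14, 0.003, 0.088]
contact_force: [-0.6, -0.1, 0.0]
width: 0.0305
gripper_force: 0.0
```

Run:
```python
from m import *
f=grab("wrist"); cv2.imwrite("pics/w1.png",f["img"][:,:,::-1])
c,s=np.cos(.0873),np.sin(.0873); Ri=np.array([[c,s],[-s,c]]); o=np.array([.5885,0])
hsv=cv2.cvtColor(f["img"],cv2.COLOR_RGB2HSV).astype(int)
m=((hsv[...,0]<4)|(hsv[...,0]>172))&(hsv[...,1]>170)&(hsv[...,2]>60)
v,u=np.nonzero(m); q=np.array([onz(f,(a,b),.198)[:2] for a,b in zip(u,v)])
print(len(q),cv2.minAreaRect((q*1000).astype(np.float32)))
a=arm.get_obs(); p=a["position"]; print(p,a["ee_rot"],Ri@(p[:2]-o))
P=cloud(f)[m]; print(np.nanmedian(P,0))
```

```text
871 ((565.3013305664062, 309.8150939941406), (88.14584350585938, 10.227298736572266), 5.246822834014893)
[0.55928657 0.30825069 0.31583098] [3.14022502e+00 2.62244774e-03 8.70294540e-02] [-0.00222607  0.3096239 ]
[0.56804669 0.3101148  0.20001178]
```

View pics/w1.png

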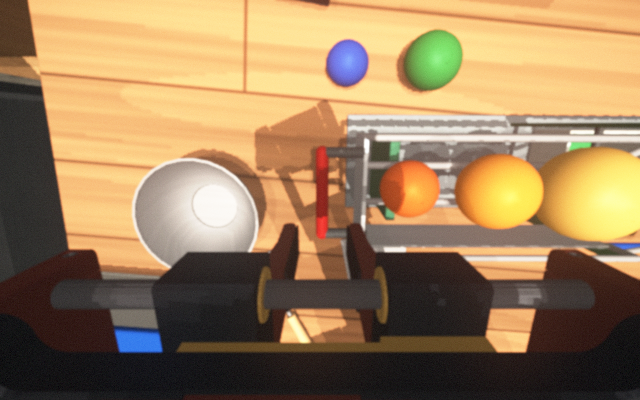

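The wrist view shows the red bar at (322,193), midway between the fingertips at (290,240) and (355,240), with the mandarin inward at (410,188). Descending.

Request:
jog_arm(
  motion=[
    [[0.1, -0.02, 0.4], [0, 0, 0], 30],
    [[0, 0, 0.5], [0, 0, 0], 30],
    [[0, 0, 0.5], [0, 0, 0], 30],
    [[0, 0, 0.5], [0, 0, 0], 30],
    [[0, 0, 0.4], [0, 0, 0], 30],
    [[0, 0, 0], [0, 0, 0], 30],
    [[0, 0, 0], [0, 0, 0], 30],
  ],
)

```text
time: 6.9
position: [0.5649, 0.309, 0.2029]
ee_rot: [3.141, 0.001, 0.085]
contact_force: [0.3, -1.6, 0.8]
width: 0.03
gripper_force: 0.0
```

Request:
jog_arm(
  motion=[
    [[0, 0, 0.02], [0, 0, 0], 8],
    [[0, 0, 0.0], [0, 0, 0], 4],
    [[0, 0, 0], [0, 0, 0], 4],
    [[0, 0, 0], [0, 0, 0], 4],
    [[0, 0, 0], [0, 0, 0], 4],
  ],
  grip_force=15,
)

```text
time: 7.4
position: [0.5654, 0.3103, 0.2028]
ee_rot: [-3.141, -0.001, 0.087]
contact_force: [-0.1, -1.6, 5.9]
width: 0.0116
gripper_force: 15.0
```

Request:
jog_arm(
  motion=[
    [[0, 0.02, -0.12], [0, 0, 0], 4],
    [[0, 0.02, -0.12], [0, 0, 0], 4],
    [[0, 0.03, -0.12], [0, 0, 0], 4],
    [[0, 0.03, -0.12], [0, 0, 0], 4],
    [[0, 0.03, -0.12], [0, 0, 0], 4],
    [[0, 0.03, -0.12], [0, 0, 0], 4],
    [[0, 0.035, -0.12], [0, 0, 0], 4],
    [[0, 0.04, -0.12], [0, 0, 0], 4],
    [[0, 0.04, -0.12], [0, 0, 0], 4],
    [[0, 0.04, -0.12], [0, 0, 0], 4],
  ],
)

```text
time: 8.4
position: [0.5666, 0.2949, 0.2624]
ee_rot: [-3.141, -0.001, 0.086]
contact_force: [4.2, 3.0, -3.2]
width: 0.0114
gripper_force: 15.0
```

Request:
jog_arm(
  motion=[
    [[0, 0.05, -0.115], [0, 0, 0], 4],
    [[0, 0.05, -0.115], [0, 0, 0], 4],
    [[0, 0.05, -0.115], [0, 0, 0], 4],
    [[0, 0.05, -0.115], [0, 0, 0], 4],
    [[0, 0.05, -0.115], [0, 0, 0], 4],
    [[0, 0, 0], [0, 0, 0], 4],
    [[0, 0, 0], [0, 0, 0], 4],
    [[0, 0, 0], [0, 0, 0], 4],
    [[0, 0, 0], [0, 0, 0], 4],
    [[0, 0, 0], [0, 0, 0], 4],
  ],
)

```text
time: 9.4
position: [0.5676, 0.2831, 0.2908]
ee_rot: [-3.14, -0.001, 0.087]
contact_force: [2.9, 5.1, 0.1]
width: 0.0116
gripper_force: 15.0
```

Request:
jog_arm(
  motion=[
    [[0, 0, 0], [0, 0, 0], 4],
    [[0, 0, 0], [0, 0, 0], 4],
    [[0, 0, 0], [0, 0, 0], 4],
    [[0, 0, 0], [0, 0, 0], 4],
    [[0, 0, 0], [0, 0, 0], 4],
    [[0, 0, 0], [0, 0, 0], 4],
    [[0, 0, 0], [0, 0, 0], 4],
    [[0, 0, 0], [0, 0, 0], 4],
    [[0, 0, 0], [0, 0, 0], 4],
    [[0, 0, 0], [0, 0, 0], 4],
  ],
)

```text
time: 10.4
position: [0.5676, 0.2831, 0.2908]
ee_rot: [-3.14, -0.001, 0.087]
contact_force: [3.2, 6.0, 0.2]
width: 0.0114
gripper_force: 15.0
```

Run:
```python
from m import *
a=grab("scene")["img"][130:330,160:480]; b=grab("side")["img"][100:300,220:380]
i=np.hstack([cv2.resize(a,None,fx=1.6,fy=1.6),cv2.resize(b,None,fx=1.6,fy=1.6)])
cv2.imwrite("pics/s3.png",i[:,:,::-1]); o=arm.get_obs(); print(o["position"],o["contact_force"],o["width"],o["time"])
```

```text
[0.56763811 0.28306692 0.29084973] [ 3.21426058  4.42564806 -0.08592752] 0.011373166022279297 10.5
```

View pics/s3.png

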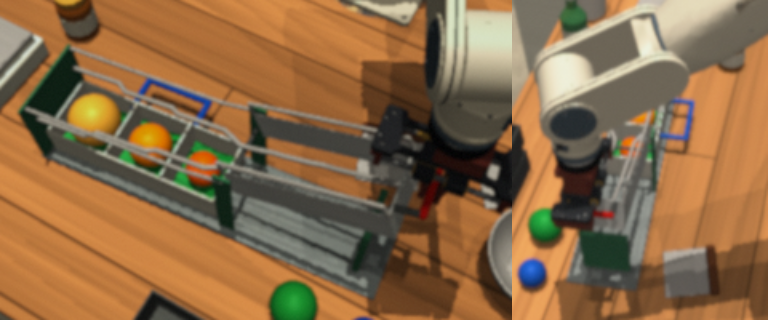

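All three fruits are in their own bays: grapefruit in the last (94,119), orange in the middle (150,144), mandarin in the first (205,168). The hopper is empty, so I'll lower it along the same arc.

Request:
jog_arm(
  motion=[
    [[0, -0.05, 0.115], [0, 0, 0], 4],
    [[0, -0.05, 0.115], [0, 0, 0], 4],
    [[0, -0.05, 0.115], [0, 0, 0], 4],
    [[0, -0.05, 0.115], [0, 0, 0], 4],
    [[0, -0.05, 0.115], [0, 0, 0], 4],
    [[0, -0.04, 0.12], [0, 0, 0], 4],
    [[0, -0.04, 0.12], [0, 0, 0], 4],
    [[0, -0.04, 0.12], [0, 0, 0], 4],
    [[0, -0.035, 0.12], [0, 0, 0], 4],
    [[0, -0.03, 0.12], [0, 0, 0], 4],
  ],
)

```text
time: 11.5
position: [0.5658, 0.3044, 0.2314]
ee_rot: [-3.141, -0.001, 0.087]
contact_force: [3.2, 5.1, -0.9]
width: 0.0115
gripper_force: 15.0
```

Request:
jog_arm(
  motion=[
    [[0, -0.03, 0.12], [0, 0, 0], 4],
    [[0, -0.03, 0.12], [0, 0, 0], 4],
    [[0, -0.03, 0.12], [0, 0, 0], 4],
    [[0, -0.02, 0.08], [0, 0, 0], 4],
    [[0, -0.01, 0.06], [0, 0, 0], 4],
    [[0, -0.01, 0.06], [0, 0, 0], 4],
    [[0, 0, 0.04], [0, 0, 0], 4],
    [[0, 0, 0], [0, 0, 0], 4],
    [[0, 0, 0], [0, 0, 0], 4],
  ],
)

```text
time: 12.4
position: [0.5652, 0.3103, 0.2029]
ee_rot: [-3.141, -0.001, 0.087]
contact_force: [0.9, -0.3, 8.0]
width: 0.0114
gripper_force: 15.0
```

It's back at its original height and resting on its support (+8 N upward force on the tool). Releasing and retreating upward.

Request:
jog_arm(
  motion=[
    [[0, 0, 0], [0, 0, 0], 20],
    [[0, 0, 0], [0, 0, 0], 30],
    [[0, 0, 0], [0, 0, 0], 30],
    [[0, 0, -0.3], [0, 0, 0], 30],
    [[0, 0, -0.5], [0, 0, 0], 30],
    [[0, 0, -0.8], [0, 0, 0], 30],
    [[0, 0, -0.8], [0, 0, 0], 30],
    [[0, 0, -0.8], [0, 0, 0], 30],
    [[0, 0, 0], [0, 0, 0], 30],
    [[0, 0, 0], [0, 0, 0], 30],
  ],
)

```text
time: 13.4
position: [0.5651, 0.3103, 0.3634]
ee_rot: [-3.141, -0.002, 0.087]
contact_force: [-0.7, 1.2, -0.9]
width: 0.0301
gripper_force: 0.0
```

Run:
```python
from m import *
a=grab("scene")["img"][130:330,160:480]; b=grab("side")["img"][100:300,220:380]
i=np.hstack([cv2.resize(a,None,fx=1.6,fy=1.6),cv2.resize(b,None,fx=1.6,fy=1.6)])
cv2.imwrite("pics/s4.png",i[:,:,::-1])
f=grab("wrist");hsv=cv2.cvtColor(f["img"],cv2.COLOR_RGB2HSV).astype(int)
m=((hsv[...,0]<4)|(hsv[...,0]>172))&(hsv[...,1]>170)&(hsv[...,2]>60)
print(np.nanmedian(cloud(f)[m],0)); o=arm.get_obs(); print(o["position"],o["width"],o["time"])
```

```text
[0.56615535 0.31031316 0.20002451]
[0.56413963 0.30982864 0.36015444] 0.029806858315248826 13.55
```

View pics/s4.png

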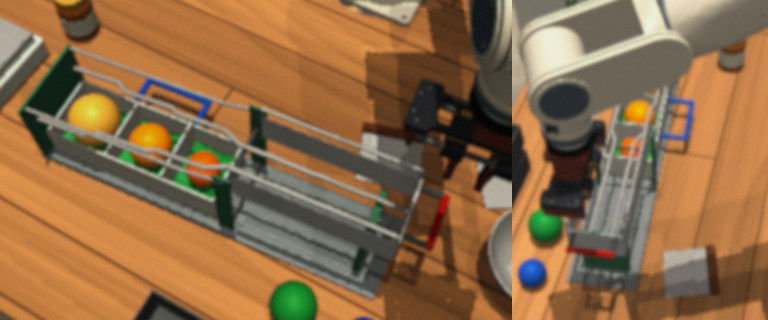

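The hopper is down, with the bar's top surface at z = 0.200 as at the start. The fruits lie still in their bays at the same pixels as before, the drawer is home and the gripper is clear.

```bash
python3 -c "
from station import arm
print(arm.close_job())"
```

```text
the job is handed in; nothing more can be done
None
```

I pushed the drawer home and tipped the hopper: the mandarin, orange and grapefruit each rolled into their own bay. I then lowered the hopper gently, let go, and handed the job in at about 13.6 s; the hand-in returned no verdict.

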